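# Put a fresh battery on charge in the pantry

### The job

Put the blue battery on charge: stand it fully home in the big pocket of the sloping charging station and swing the red lock arm all the way shut over it. Then, last of all, push the yellow fuse plug fully into the small square socket beside it. Leave the grey battery, the black plug and the pantry goods where they stand.

Things in the scene. Friction and masses are not known exactly. Their poses are not given: they have to be found in the camera images.
- battery: Blue battery pack with a white band near its top, a block 54 (its x) x 34 (its y) x 72 (z) mm, about 0.3 kg; the lowest 4 mm (copper) is 50 x 30 mm. Stands upright on the tray. Origin: centre of its underside, z up through its top. May go into the pocket either way round (half turn about z).
- old_battery: A bystander to leave alone. Origin: centre of its underside, z up. Grey battery with a black band, same size as the blue one, on the same tray.
- jar: A bystander to leave alone. Origin: centre of its underside, z up. Amber jar with a red cap, 52 mm diameter, 95 mm high, on the tray.
- tray: Fixed shallow wooden tray, 220 (x) x 240 (y) mm, 16 mm high walls 6 mm thick, floor 6 mm above the work surface. Origin: centre of its underside. Holds the two batteries and the jar, each in any of three places, about 95 mm or more apart. The tray is on the left and the rack on the right of the station, or the other way round.
- fuse: Yellow fuse plug: a square head 30 x 30 x 40 mm over a brass square foot 18 x 18 mm, 24 mm long (its lowest 3 to 4 mm narrowed to 15 x 15); 64 mm in all, about 60 g. Origin: centre of the underside of the foot, z up through the head. It stands in a hole of the rack with 2 mm play a side; any quarter turn fits.
- old_fuse: A bystander to leave alone. Origin: centre of its underside, z up. Black plug of the same shape in the other hole of the rack.
- rack: Fixed white rack 80 (x) x 150 (y) x 32 (z) mm, two square holes 22 mm wide and 28 mm deep at y = -37 and +37 mm; plugs rest with their heads on its top, feet 24 mm down in the holes. Origin: centre of its underside.
- cradle: Fixed sloping grey block of the charging station, 150 (x) x 210 (y) x 45 (z) mm, tilted 30 degrees so that its top face leans towards the robot's side. Its z is the outward normal of the top face (30 degrees from vertical), x runs up the slope away from the robot, y along the face. Origin: centre of its underside; top face at z = 45 mm, its centre about 81 mm above the work surface
- pocket (a point): Centre of the mouth of the big rectangular pocket in the sloping top face (at x = -12, y = +45 mm of the cradle), axes as the cradle. The pocket is 57 (x) x 37 (y) mm and 32 mm deep along -z, mouth chamfered 3 mm; the battery's long side goes along x. Home, the battery's top stands 40 mm above the face.
- socket (a point): Centre of the mouth of the small square socket hole between two yellow bars in the sloping face (at x = -12, y = -55 mm of the cradle), axes as the cradle. The hole is 20.5 x 20.5 mm, 32 mm deep along -z, mouth chamfered 3 mm. Fully in, the plug's head rests on the face and its foot is 24 mm deep.
- lock_arm (a joint): Red lock arm, angle in rad: 0 shut (stop), pointing down the slope (-x of the cradle) over the battery; opening, its end swings towards +y and then up the slope, to 2.2 at most. Starts at 0.6 to 2.0, so it may stand over the pocket; from 1.3 up, pocket and fingers beside it are clear. Stays where left; about 1 N at the knob moves it. 98 mm long, 16 wide, underside 43, top 51 mm above the face
- lock_axis (a point): Point on the arm's turning axis, on the sloping face, 48 mm up the slope (+x) from the pocket's centre; a fixed round post of 24 mm diameter stands here, arm hub on top, 53 mm high in all. Axes as the cradle; the arm turns about z
- lock_knob (a point): Centre of the top of the round red knob at the end of the lock arm, 88 mm from its turning axis: 16 mm diameter, standing 32 mm up from the arm's top, its top 83 mm above the sloping face, axis parallel to the cradle's z. Axes turn with the arm.
- can: A bystander to leave alone. Origin: centre of its underside, z up. Can 66 mm diameter, 80 mm high, between robot and station.
- oil: A bystander to leave alone. Origin: centre of its underside, z up. Green oil bottle 60 mm diameter, 170 mm high.
- shaker: A bystander to leave alone. Origin: centre of its underside, z up. Spice jar 48 mm diameter, 100 mm high.
- carton: A bystander to leave alone. Origin: centre of its underside, z up. Yellow carton 60 (x) x 110 (y) x 150 (z) mm.

How it is judged:
On the way, in this order (a step that is already met when the one before it is completed fails the run):
1. the blue battery is fully home in the pocket (x of battery in the frame of pocket between -0.006 and 0.006 m and y of battery in the frame of pocket between -0.006 and 0.006 m and z of battery in the frame of pocket below -0.029 m and angle between the z axis of battery and the z axis of cradle, either way round below 0.1 rad and angle between the x axis of battery and the x axis of cradle, either way round below 0.15 rad), for 0.2 s.
2. the lock arm is shut over the battery (all of step 1 and value of joint lock_arm below 0.1 rad), for 0.2 s.
3. the yellow fuse plug is fully in the socket (all of step 2 and x of fuse in the frame of socket between -0.005 and 0.005 m and y of fuse in the frame of socket between -0.005 and 0.005 m and z of fuse in the frame of socket below -0.0215 m and angle between the z axis of fuse and the z axis of cradle, either way round below 0.1 rad), for 0.2 s.
At the end, for the whole second after the job is handed in: The blue battery is in the pocket, its underside at least 29 mm deep, within 6 mm of the centre and 0.1 rad of the pocket's axis; the lock arm reads under 0.1 rad; the yellow plug's foot is at least 21.5 mm deep in the socket, within 5 mm of the centre and 0.1 rad of its axis; both at rest (all of step 3 and linear speed of each of battery, fuse below 0.02 m/s); the robot touches nothing.
It fails at once if the grey battery is moved more than 30 mm or tipped (distance of old_battery from where it was at the start of the episode above 0.03 m or angle between old_battery's own z axis and vertical above 0.35 rad).
It fails at once if the black plug is moved more than 30 mm or tipped (distance of old_fuse from where it was at the start of the episode above 0.03 m or angle between old_fuse's own z axis and vertical above 0.35 rad).
It fails at once if the jar or the can is moved more than 30 mm or tipped (distance of any of jar, can from where it was at the start of the episode above 0.03 m or angle between any of jar, can's own z axis and vertical above 0.35 rad).
It fails at once if the oil bottle, spice jar or carton is moved more than 30 mm or tipped (distance of any of oil, shaker, carton from where it was at the start of the episode above 0.03 m or angle between any of oil, shaker, carton's own z axis and vertical above 0.35 rad).
It also fails if it takes over 72 s, if anything falls off the work surface, if the arm or the gripper's body presses on something with over 40 N, if the wrist force passes 120 N, or if a joint passes its speed limit or range.

### The arm

A 6-joint arm with a two-finger parallel gripper is mounted at the origin on the work surface. World frame = base frame: x ahead of the robot, y to its left, z up, the work surface at z = 0. Lengths are in m, angles in rad, forces in N, time in s.
With the tool pointing down it reaches from about 0.35 to 0.775 m from the base axis. Payload 7.3 kg.
Tool frame: the origin (TCP) lies between the finger pads; the fingertips stand 14 mm ahead of it and the grasp point (between the pads) lies 5 mm behind it; z points along the fingers, y is the line along which they close (so a half turn about z gives the same grasp; the last joint's range is limited). The gripper opens to 92 mm and grips with 3 to 60 N. Pads are 19 mm wide; open, the fingers measure 130 mm over their backs; the gripper's body (75 mm by 190 mm) begins 47 mm behind the grasp point.
Start: joints at [1.102, 0.342, 1.524, -0, 1.275, -0.146], TCP at [0.167, 0.498, 0.201] pointing down, gripper open.
Joint ranges: [-2.53, 2.53], [-0.77, 2.02], [0.04, 2.7], [-1, 4.14], [0.28, 2.66], [-3.11, 3.11]. Speed limits (rad/s): [2.57, 2.57, 3.14, 3.14, 3.14, 3.14].

### API

Orientations are given as [roll, pitch, yaw] about the fixed x, y, z axes, in that order (R = Rz(yaw) Ry(pitch) Rx(roll)).
In Python, from cell import robot, eyes gives the robot as it stands. The module is installed in compiled form; this text tells all that it offers.
- The arm moves only by the shell command python3 -m handwheel 'ROWS' [FORCE]. ROWS is JSON, one flat list of numbers, 5 for each row, row after row: the shift along the world's x, y, z in mm, then the turn about the world's z in rad, then the opening, from 0 (shut) to 1 (fully open). In form: [x, y, z, spin, jaw, x, y, z, spin, jaw, ...]. A call has 1 to 8 rows; each row shifts and turns the commanded pose from where the row before left it; what a row does not reach is not made up. A row lasts 1/10 s, in which the tool goes at most 50 mm and 8.59 degrees, less where a joint would pass 70% of its speed; a pose out of reach is approached as far as the arm can. A call with a gripper value outside its range is refused whole. The fingers move at their own pace and stop on an object; FORCE is the grip in N (left out, the last holds). Time passes only in rows, so rows that do not move let the fingers close. It gives the time, the measured TCP pose, the force, the opening and the grip force at its end, in the units of the state.
- robot.observe(): the state, without advancing time (a new reading comes with each control period).
- eyes.read_camera(name): name is "side" or "top" or "wrist"; returns (picture, depth): 480x640x3 uint8, blue, green, red; 480x640 float32, m along the optical axis (not along the pixel's ray), 0 where there is no reading.
- eyes.calibration(name): a dict with "fx", "fy", "cx", "cy" (pixels), "dist_coeffs" ([k1, k2, p1, p2, k3] as OpenCV has them; the pictures are not rectified), "world_to_cam" (4x4, takes a point from world to camera coordinates). Camera axes: x right, y down, z forward; pixel columns grow to the right and rows downward; lengths in m; the calibration is good to about 2 mm. A picture is of the moment at which its call begins: read the wrist's pose just before it. calibration takes no time and is no camera call; for the wrist camera it gives the pose at the moment of the call.
- robot.hand_in(): hands the job in; it is judged then, once.
The state is a dict: "time": time; "qpos": joint angles; "qvel": joint speeds; "joint_efforts": joint torques, N m; "tool_pos": TCP position; "tool_rot": TCP orientation; "contact_force": force on the tool from outside, world axes, zero at the start; "torque": the same for the moment, N m; "opening": finger opening in m; "grip_force": force on a finger pad.
Only numpy, scipy, OpenCV 4.12 (cv2) and the standard library are available. Lean on these libraries where they do the work, as an engineer would, in place of code of your own. Each camera call takes 0.05 s, during which the arm holds its last target. There are 200 camera calls.

## Working session

There is one attempt and no reset: what is moved stays moved. The work goes in short steps, Python scripts to look and compute and a shell command to move; the robot and the scene stay as the last step left them, time stands still between calls to the robot, and variables do not carry over. Pictures are saved under pics/ and viewed, at most 10 in all, crops included, and the job is handed in when it is done.

```bash
mkdir -p pics; cat > h.py <<'E'
import numpy as np, cv2
from cell import robot, eyes
def snap(n):
    c=eyes.calibration(n); im,d=eyes.read_camera(n); np.savez(f'{n}.npz',im=im,d=d,K=[c['fx'],c['fy'],c['cx'],c['cy']],D=c['dist_coeffs'],T=c['world_to_cam']); return im
def pts(n,uv=None):
    z=np.load(f'{n}.npz'); fx,fy,cx,cy=z['K']; K=np.array([[fx,0,cx],[0,fy,cy],[0,0,1]])
    if uv is None:
        v,u=np.mgrid[:480,:640]; uv=np.stack([u,v],-1).reshape(-1,2)
    uv=np.array(uv); d=z['d'][uv[:,1],uv[:,0]]
    x=cv2.undistortPoints(uv.astype(float).reshape(-1,1,2),K,z['D']).reshape(-1,2)
    P=np.c_[x*d[:,None],d]; T=np.linalg.inv(z['T']); W=P@T[:3,:3].T+T[:3,3]; W[d==0]=np.nan
    return W
def proj(n,W):
    z=np.load(f'{n}.npz'); fx,fy,cx,cy=z['K']; K=np.array([[fx,0,cx],[0,fy,cy],[0,0,1]])
    r,_=cv2.Rodrigues(z['T'][:3,:3]); return cv2.projectPoints(np.array(W,float),r,z['T'][:3,3],K,z['D'])[0].reshape(-1,2)
E
python3 - <<'E'
from h import *
for n in('top','side'): cv2.imwrite(f'pics/{n}0.png',snap(n))
s=robot.observe(); print(s)
E
```

```text
{'time': 0.1, 'qpos': array([ 1.10198439e+00,  3.42677175e-01,  1.52489547e+00, -3.27602672e-05,
        1.27538881e+00, -1.46004417e-01]), 'qvel': array([ 0.00159637, -0.00361853, -0.00247588,  0.00097304, -0.00101312,
        0.0018765 ]), 'joint_efforts': array([ 2.01902323e-03, -4.32001591e+01, -2.44696337e+01,  7.19021377e-02,
        5.25810686e-02,  9.63775278e-06]), 'tool_pos': array([0.16636213, 0.49753993, 0.20071104]), 'tool_rot': array([-3.14023386e+00, -1.68146993e-04,  2.81879458e+00]), 'contact_force': array([ 0.12741348,  0.60098334, -0.04387242]), 'torque': array([-0.025667  , -0.02436499, -0.04434479]), 'grip_force': 0.0, 'opening': 0.09182357634359109}
```

View pics/top0.png

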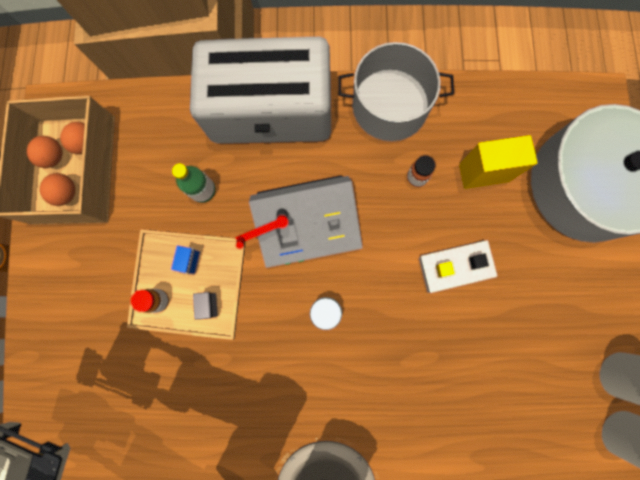

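View pics/side0.png

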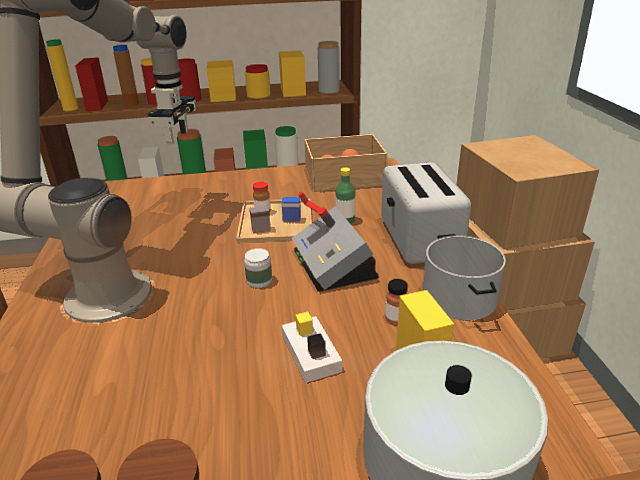

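```bash
python3 - <<'E'
from h import *
W=pts('top').reshape(480,640,3); z=np.load('top.npz'); im=z['im']; hsv=cv2.cvtColor(im,cv2.COLOR_BGR2HSV)
def reg(name,u0,u1,v0,v1,zmin,zmax,col=None):
    w=W[v0:v1,u0:u1].reshape(-1,3); m=(w[:,2]>zmin)&(w[:,2]<zmax)
    if col is not None: m&=col[v0:v1,u0:u1].ravel()
    p=w[m]; r=cv2.minAreaRect((p[:,:2]*1000).astype(np.float32)); print(name,len(p),np.round(np.median(p,0)*1000,1),np.round(np.array(r[0]),1),np.round(r[1],1),round(r[2],1)); return p
H,S,V=[hsv[...,i].astype(int) for i in range(3)]
reg('blue',160,210,235,285,.066,.1); reg('grey',185,225,280,325,.066,.1)
reg('yel',430,458,255,282,.055,.09); reg('blk',464,495,248,275,.055,.09); reg('rack',415,500,235,300,.022,.045)
reg('tray',120,250,220,345,.003,.03)
reg('can',300,350,290,335,.07,.1)
red=(S>150)&((H<8)|(H>172)); p=reg('redarm',230,300,205,260,.05,.3,red); print(np.round(p[:,2].min(),3),np.round(p[:,2].max(),3))
top=p[np.argsort(p[:,2])]; 
# cradle plane
w=W[170:275,240:370].reshape(-1,3); g=((S<60)[170:275,240:370]).ravel()&(w[:,2]>.045)&(w[:,2]<.125)
q=w[g]
import random
best=0
for k in range(500):
    a=q[np.random.choice(len(q),3,False)]; n=np.cross(a[1]-a[0],a[2]-a[0]); n/=np.linalg.norm(n)+1e-12
    n*=np.sign(n[2]); c=(abs((q-a[0])@n)<.0025)
    if c.sum()>best and n[2]>.7: best=c.sum();bi=c
q=q[bi]; c=q.mean(0); n=np.linalg.svd(q-c)[2][2]; n*=np.sign(n[2]); print('plane',best,c,n,np.degrees(np.arccos(n[2])), 'yaw',np.degrees(np.arctan2(-n[1],-n[0])))
E
python3 - <<'E'
import cv2
a=cv2.imread('pics/top0.png')[165:345,120:370]; cv2.imwrite('pics/top0c.png',cv2.resize(a,None,fx=3.2,fy=3.2,interpolation=cv2.INTER_CUBIC))
E
```

```text
blue 448 [497.  294.4  76.9] [498.  297.1] [38.2 53.1] 77.4
grey 474 [401.3 249.5  77. ] [400.7 251.5] [55.2 36.3] 3.9
yel 227 [ 469.5 -254.1   70.5] [ 469.3 -255.6] [30.  30.3] 11.5
blk 222 [ 485.2 -325.9   70.9] [ 486.1 -327.2] [28.4 31.1] 11.7
rack 2058 [ 475.8 -290.4   31.4] [ 478.4 -291.9] [ 79.  152.7] 12.2
tray 8020 [453.4 302.8   6.1] [454.1 316.1] [279.6 300.4] 0.5
can 713 [383.1  -5.3  79.1] [382.5  -4.5] [58.7 61. ] 21.5
redarm 515 [547.5 115.7 140.5] [544.1 116.2] [ 29.3 109.6] 26.2
0.068 0.166
plane 4951 [0.57030417 0.02638906 0.08368389] [-0.49023185 -0.0904084   0.86689045] 29.900723897348467 yaw 10.44906454463859
```

View pics/top0c.png

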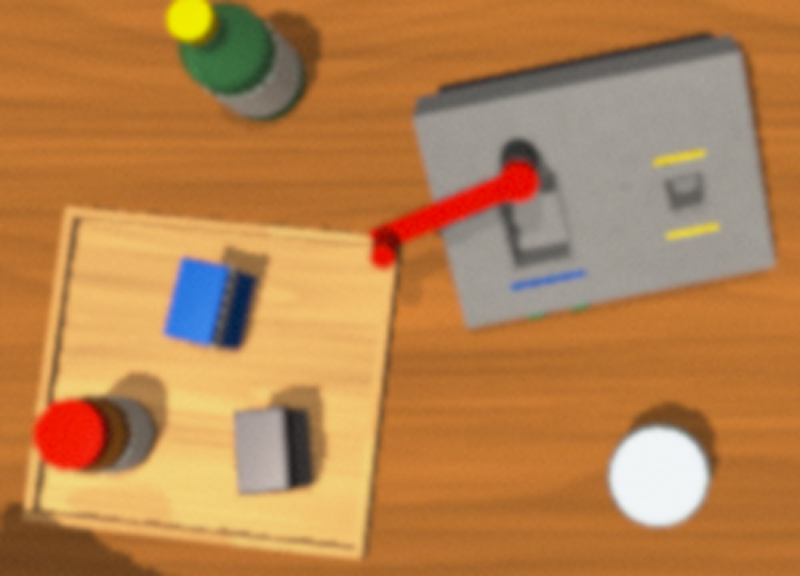

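```bash
cat >> h.py <<'E'
def frame(yaw,o):
    ex=np.array([np.cos(yaw)*np.cos(np.pi/6),np.sin(yaw)*np.cos(np.pi/6),.5]); ey=np.array([-np.sin(yaw),np.cos(yaw),0]); return np.c_[ex,ey,np.cross(ex,ey)],np.array(o)
E
cat > fit.py <<'E'
from h import *
import sys
from scipy.optimize import least_squares
def fit(n,c0,yaw):
    W=pts(n); W=W[np.isfinite(W).all(1)]
    im=None
    q=W[(np.linalg.norm(W-c0,axis=1)<.16)]
    R,_=frame(yaw,0)
    h=(q-c0)@R[:,2]; hh=np.median(h[abs(h)<.006]); 
    for it in range(3):
        l=(q-c0)@R; m=abs(l[:,2]-hh)<.003; hh=np.median(l[m,2])
        r=cv2.minAreaRect((l[m,:2]*1000).astype(np.float32)); a=r[2]; a=a-90 if a>45 else a
        # robust edges: raster
        g=np.zeros((300,300),np.uint8); ij=np.round(l[m,:2]*1000/1.0).astype(int)+150; g[ij[:,0].clip(0,299),ij[:,1].clip(0,299)]=255
        g=cv2.morphologyEx(g,cv2.MORPH_CLOSE,np.ones((7,7)));g=cv2.morphologyEx(g,cv2.MORPH_OPEN,np.ones((15,15)))
        cs=max(cv2.findContours(g,cv2.RETR_EXTERNAL,cv2.CHAIN_APPROX_NONE)[0],key=cv2.contourArea)
        r=cv2.minAreaRect(cs[:,0,::-1].astype(np.float32)); a=r[2]; a=a-90 if a>45 else a
        print('h',hh,'rect',np.round(np.array(r[0])-150,1),np.round(r[1],1),round(a,2),'yaw',np.degrees(yaw))
        ctr=c0+R@np.r_[(np.array(r[0])-150)/1000,hh]
        yaw+=np.radians(a); R,_=frame(yaw,0)
    return yaw,ctr,R
if __name__=='__main__':
    y,c,R=fit('top',np.array([.570,.026,.0837]),np.radians(10.7)); print(np.degrees(y),c)
    W=pts('top').reshape(480,640,3)[195:265,230:300].reshape(-1,3); im=cv2.cvtColor(np.load('top.npz')['im'],cv2.COLOR_BGR2HSV)[195:265,230:300].reshape(-1,3)
    l=(W-c)@R; m=(im[:,1]>150)&((im[:,0]<8)|(im[:,0]>172))
    L=l[m]; k=L[L[:,2]>.079]; a=L[(L[:,2]>.046)&(L[:,2]<.056)]; print('knob',np.round(k.mean(0)*1000,1),len(k)); 
    ax=np.array([.036,.045]); d=k.mean(0)[:2]-ax; print('phi',np.arctan2(d[1],-d[0]),np.hypot(*d))
    Wt=pts('top');l=(Wt-c)@R
    for nm,(x,yy,s) in dict(pocket=(-.012,.045,.03),socket=(-.012,-.055,.016)).items():
        m=(abs(l[:,0]-x)<s)&(abs(l[:,1]-yy)<s)&(l[:,2]<-.004); print(nm,m.sum(),np.round(np.percentile(l[m],[2,98],axis=0)*1000,1).tolist())
    for p in((-12,45),(-12,-55),(36,45)): print(p,np.round(1000*(c+R@np.r_[np.array(p)/1000,0]),1))
E
python3 fit.py
```

```text
h -0.00015166110372889254 rect [-6.  7.] [150. 208.] -0.0 yaw 10.7
h -0.00014867977720015713 rect [-6.  7.] [150. 208.] -0.0 yaw 10.7
h -0.00014770777870169008 rect [-6.  7.] [150. 208.] -0.0 yaw 10.7
10.7 [0.56366707 0.03192723 0.08057207]
knob [ 19.1 130.   82.3] 46
phi 1.374762975207046 0.08667010661122808
pocket 381 [[-41.8, 28.2, -35.0], [2.5, 63.4, -5.3]]
socket 94 [[-24.1, -65.6, -34.2], [-6.7, -44.8, -4.2]]
(-12, 45) [545.1  74.2  74.6]
(-12, -55) [563.7 -24.   74.6]
(36, 45) [585.9  81.9  98.6]
```

```bash
python3 -m handwheel '[37,-25,8,0.02,1, 37,-25,8,0.02,1, 37,-25,8,0.02,1, 37,-25,8,0.02,1, 37,-25,8,0.02,1, 37,-25,8,0.02,1, 37,-25,8,0,1, 37,-25,8,0,1]' 30; python3 -m handwheel '[0,0,0,0,1]'; python3 - <<'E'
from h import *
cv2.imwrite('pics/w1.png',snap('wrist')); W=pts('wrist').reshape(480,640,3)
print(robot.observe()['tool_pos'],robot.observe()['tool_rot'])
z=W[...,2]; m=((z>.07)&(z<.084)).astype(np.uint8)
n,l,s,c=cv2.connectedComponentsWithStats(m)
for i in range(1,n):
    if s[i,4]>300:
        p=W[l==i]; r=cv2.minAreaRect((p[:,:2]*1000).astype(np.float32)); print(s[i],np.round(np.median(p,0)*1000,1),np.round(r[0],1),np.round(r[1],1),r[2])
E
```

```text
time: 0.9
tool_pos: [0.4637, 0.2965, 0.2654]
tool_rot: [-3.141, -0.001, 2.939]
contact_force: [0.6, 0.4, -0.2]
opening: 0.0918
grip_force: 0.0
time: 1.0
tool_pos: [0.4667, 0.2947, 0.2654]
tool_rot: [-3.141, 0.002, 2.933]
contact_force: [-0.9, 1.0, -0.7]
opening: 0.0916
grip_force: 0.0
[0.46429435 0.29623767 0.26487825] [-3.14131976e+00 -2.10620155e-04  2.93459599e+00]
[ 230  107   55   70 2377] [399.6 254.   77.2] [400.3 253.1] [55.2 34.9] 4.911000728607178
[   0  153   33   63 1532] [388.2  15.3  78.8] [387.9  12.9] [30.1 60.3] 70.91526794433594
[ 310  205   37   55 1946] [495.  298.7  77.2] [497.3 298.6] [34.2 54.6] 77.44642639160156
[538 258 102  54 817] [590.3 533.5  77.3] [592.7 549.4] [ 36.5 114.3] 19.26031494140625
[604 290  36  21 393] [634.2 591.4  74.2] [634.2 591.6] [11.9 41.3] 13.816699981689453
```

View pics/w1.png

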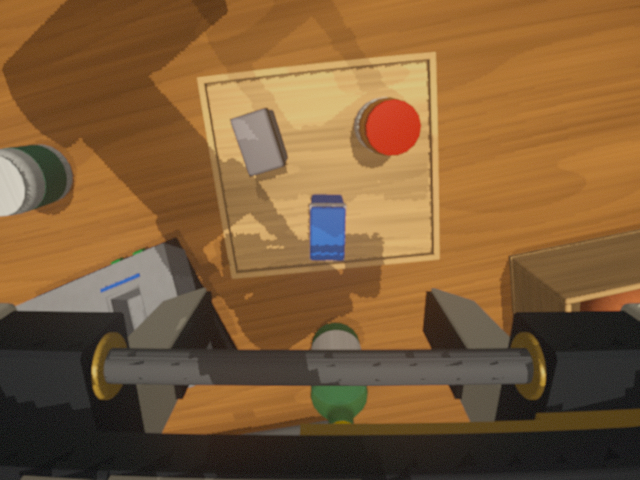

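```bash
python3 -m handwheel '[1,-36,-8,0,0, 1,-36,-8,0,0, 1,-36,-8,0,0, 1,-36,-8,0,0, 0,0,-36,0,0, 0,0,-36,0,0, 0,0,0,0,0, 0,0,0,0,0]' 30|tail -6; python3 -m handwheel '[18,1,0,0,0, 18,1,2,0,0, 14,0,7,0,0, 14,0,7,0,0, 14,0,7,0,0, 14,0,7,0,0, 0,0,0,0,0, -20,0,20,0,0]'; python3 - <<'E'
from h import *
snap('top')
E
python3 fit.py
```

```text
time: 1.85
tool_pos: [0.4659, 0.1547, 0.1617]
tool_rot: [-3.141, -0.001, 2.94]
contact_force: [0.2, 1.0, 0.8]
opening: 0.0326
grip_force: 0.0
time: 2.65
tool_pos: [0.5383, 0.1561, 0.2101]
tool_rot: [-3.141, -0.002, 2.939]
contact_force: [-0.2, -0.1, 0.5]
opening: 0.0006
grip_force: 0.0
h -0.00017197175840126148 rect [-6.   6.5] [209. 150.] 0.0 yaw 10.7
h -0.0001669311835605451 rect [-6.   6.5] [209. 150.] 0.0 yaw 10.7
h -0.00016634252473387342 rect [-6.   6.5] [209. 150.] 0.0 yaw 10.7
10.7 [0.56376909 0.03143767 0.08055594]
knob [ 43.4 103.5 127.9] 48
phi 1.6971409123171897 0.05900556724288364
pocket 383 [[-41.7, 28.7, -35.0], [1.8, 63.9, -4.8]]
socket 91 [[-23.9, -65.1, -34.9], [-11.7, -45.0, -4.6]]
(-12, 45) [545.2  73.7  74.6]
(-12, -55) [563.8 -24.5  74.6]
(36, 45) [586.   81.4  98.6]
```

```bash
python3 -m handwheel '[-11,36,0,-0.016,1, -12,36,0,0,1, -12,36,0,0,1, -12,36,-10,0,1, 0,0,-20,0,1, 0,0,-20,0,1, 0,0,0,0,1, 0,0,0,0,1]' 40|sed -n 2p; python3 -m handwheel '[0,0,0,0,1, 0,0,0,0,1]' |sed -n 2,5p;python3 - <<'E'
from h import *
snap('wrist'); W=pts('wrist').reshape(480,640,3)
print(robot.observe()['tool_pos'],robot.observe()['tool_rot'])
z=W[...,2]; m=((z>.07)&(z<.084)).astype(np.uint8)
n,l,s,c=cv2.connectedComponentsWithStats(m)
for i in range(1,n):
    if s[i,4]>300:
        p=W[l==i]; r=cv2.minAreaRect((p[:,:2]*1000).astype(np.float32)); print(s[i],np.round(np.median(p,0)*1000,1),np.round(r[0],1),np.round(r[1],1),r[2])
snap('top')
E
python3 fit.py | grep -A1 knob
```

```text
tool_pos: [0.4914, 0.3002, 0.1623]
tool_pos: [0.4922, 0.3, 0.1627]
tool_rot: [3.14, 0.002, 2.922]
contact_force: [0.6, 0.7, -0.6]
opening: 0.0759
[0.49209457 0.2999227  0.16247704] [3.14033035e+00 1.57750813e-03 2.92239638e+00]
[358  52  46  82 528] [410.2 351.6  73. ] [410.6 358.5] [50.3 25.2] 0.010550032369792461
[ 176   67   79   99 4647] [399.5 254.4  77.1] [400.4 253.3] [54.6 35. ] 4.846530914306641
[ 291  203   50   76 3637] [494.8 298.7  77.2] [497.3 298.2] [34.7 55.1] 77.32722473144531
[597 289  43  32 581] [590.6 509.3  76.9] [590.9 515.1] [13.7 36.6] 22.989377975463867
[298 397  71  27 811] [634.8 282.   77.3] [642.9 280.9] [58.9 24.4] 75.85580444335938
knob [ 19.2 130.2  82.6] 48
phi 1.3756228120554566 0.08685890436466372
```

```bash
python3 -m handwheel '[6,-30,25,0.1,0.4, 6,-38,13,0.1,0.4, 7,-38,0,0.1,0.4, 7,-39,0,0.1,0.4, 0,0,-24,0,0.4, 0,0,-25,0,0.4, 0,0,0,0,0, 0,0,0,0,0]' 15|sed -n 2p; python3 -m handwheel '[0,0,0,0,0, 0,0,0,0,0]'
```

```text
tool_pos: [0.5177, 0.1549, 0.1509]
time: 4.8
tool_pos: [0.5182, 0.1553, 0.1517]
tool_rot: [-3.142, 0.002, -2.96]
contact_force: [0.5, -0.5, -0.2]
opening: 0.0129
grip_force: 0.0
```

```bash
python3 - <<'E'
from h import *
a=snap('wrist'); b=snap('side'); cv2.imwrite('pics/k.png',np.hstack([cv2.resize(a,(400,300)),cv2.resize(b[130:310,220:460],(400,300))]))
W=pts('side').reshape(480,640,3); im=cv2.cvtColor(b,cv2.COLOR_BGR2HSV)
m=(im[...,1]>150)&((im[...,0]<8)|(im[...,0]>172)); m[:, :290]=0;m[:185]=0; m[230:]=0;m[:,340:]=0
p=W[m]; print(len(p)); 
from fit import fit
R,_=frame(np.radians(10.7),0); l=(p-np.array([.5637,.0317,.0806]))@R
k=l[l[:,2]>.056]; print(np.round(np.nanmedian(k,0)*1000,1),np.round(np.nanmax(l,0)*1000,1),np.round(np.nanmin(l,0)*1000,1), np.round(np.nanmedian(p[l[:,2]>.075],0),4))
E
```

```text
209
[ 18.2 124.8  74. ] [ 52.6 466.7  86.4] [  10.8   30.  -124. ] [0.5162 0.1502 0.1613]
```

View pics/k.png

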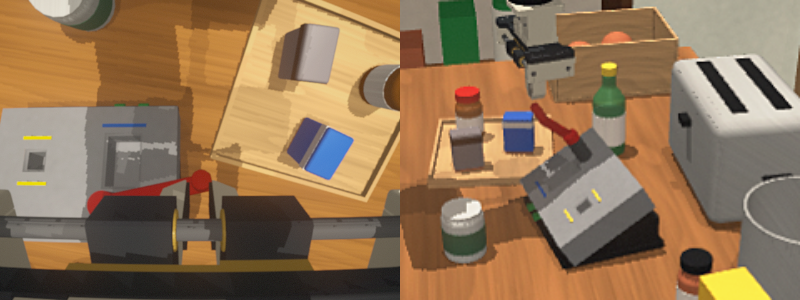

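```bash
python3 - <<'E'
from h import *
t=robot.observe()['tool_pos']; 
P=[t,t-[0,0,.014],t+[0,0,.005],[.5154,.1552,.1611]]
print('wrist/0.625 scale',np.round(proj('wrist',P)*.625)); print('side',np.round((proj('side',P)-[220,130])*[400/240,300/180]))
W=pts('wrist').reshape(480,640,3)
for u,v in((200,180),(206,178),(178,210),(225,205),(190,235)): print(u,v,W[int(v*1.6),int(u*1.6)])
T=np.load('wrist.npz')['T']; print(np.linalg.inv(T)[:3].round(3))
E
```

```text
wrist/0.625 scale [[198. 179.]
 [198. 172.]
 [198. 181.]
 [198. 181.]]
side [[136. 111.]
 [136. 119.]
 [136. 108.]
 [134. 106.]]
200 180 [0.51400101 0.15637529 0.16189258]
206 178 [0.51183502 0.16024831 0.16055641]
178 210 [0.48734946 0.14255471 0.25205918]
225 205 [0.48069795 0.15881626 0.25468837]
190 235 [0.49161523 0.14823857 0.25992263]
[[-0.181  0.937  0.299  0.437]
 [ 0.984  0.172  0.056  0.141]
 [ 0.001  0.304 -0.953  0.334]]
```

```bash
python3 - <<'E'
from h import *
b=np.load('side.npz')['im']; cv2.imwrite('pics/k2.png',np.hstack([cv2.resize(b[110:230,255:355],(500,600),interpolation=cv2.INTER_CUBIC)]))
W=pts('side').reshape(480,640,3)
for v in range(160,202,4): print(v,[tuple(np.round(W[v,u]*1000).tolist()) for u in (298,304,310,316,322,328)])
E
```

```text
160 [(507.0, 88.0, 285.0), (521.0, 82.0, 286.0), (535.0, 78.0, 286.0), (550.0, 78.0, 285.0), (564.0, 71.0, 287.0), (646.0, 497.0, 112.0)]
164 [(504.0, 62.0, 285.0), (518.0, 59.0, 285.0), (533.0, 63.0, 282.0), (548.0, 67.0, 279.0), (563.0, 65.0, 279.0), (646.0, 500.0, 96.0)]
168 [(503.0, 55.0, 277.0), (518.0, 63.0, 273.0), (533.0, 65.0, 271.0), (548.0, 69.0, 268.0), (564.0, 75.0, 264.0), (646.0, 503.0, 81.0)]
172 [(503.0, 65.0, 263.0), (518.0, 69.0, 260.0), (533.0, 66.0, 260.0), (549.0, 74.0, 255.0), (564.0, 76.0, 253.0), (646.0, 502.0, 67.0)]
176 [(503.0, 63.0, 253.0), (518.0, 66.0, 251.0), (533.0, 68.0, 248.0), (548.0, 73.0, 245.0), (626.0, 509.0, 51.0), (645.0, 498.0, 54.0)]
180 [(510.0, 146.0, 205.0), (524.0, 134.0, 209.0), (590.0, 564.0, 14.0), (604.0, 500.0, 42.0), (nan, nan, nan), (644.0, 494.0, 41.0)]
184 [(509.0, 147.0, 193.0), (524.0, 133.0, 198.0), (589.0, 560.0, 1.0), (603.0, 498.0, 28.0), (624.0, 499.0, 25.0), (nan, nan, nan)]
188 [(544.0, 541.0, -2.0), (525.0, 145.0, 181.0), (586.0, 534.0, -2.0), (602.0, 496.0, 14.0), (624.0, 503.0, 8.0), (645.0, 500.0, 8.0)]
192 [(540.0, 497.0, 4.0), (561.0, 505.0, -2.0), (581.0, 495.0, 1.0), (602.0, 498.0, -2.0), (621.0, 486.0, 1.0), (641.0, 479.0, 3.0)]
196 [(536.0, 464.0, 5.0), (524.0, 148.0, 156.0), (577.0, 469.0, -2.0), (597.0, 459.0, 1.0), (617.0, 459.0, -1.0), (637.0, 453.0, 0.0)]
200 [(519.0, 284.0, 78.0), (524.0, 152.0, 142.0), (569.0, 403.0, 16.0), (593.0, 433.0, -1.0), (612.0, 426.0, 0.0), (632.0, 423.0, -0.0)]
```

View pics/k2.png

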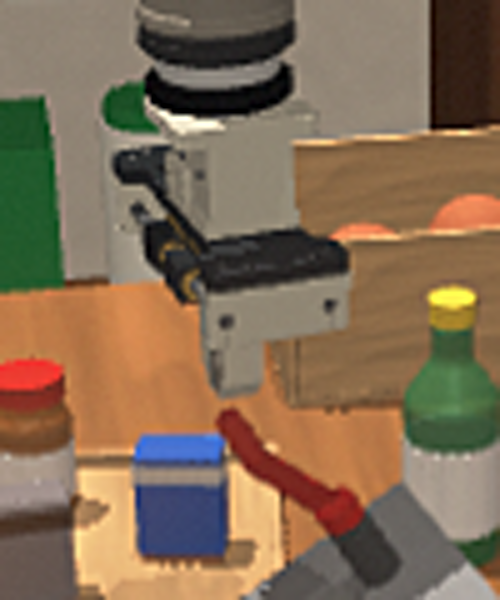

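```bash
python3 - <<'E'
from h import *
s=robot.observe(); print(s['tool_pos'],s['qpos'])
for n in('wrist','side'):
    W=pts(n); m=(abs(W[:,0]-.518)<.03)&(abs(W[:,1]-.155)<.045)&(W[:,2]>.166)&(W[:,2]<.3); p=W[m]; 
    print(n,len(p),np.round(np.percentile(p[:,2],[0,1,5,20]),3)); 
    for a in np.arange(.165,.23,.008):
        q=p[(p[:,2]>a)&(p[:,2]<a+.008)]
        if len(q): print(round(a,3),len(q),np.round(q.min(0)[:2],3),np.round(q.max(0)[:2],3))
E
```

```text
[0.51793371 0.15522126 0.15123227] [ 1.49347213e-01  4.14204423e-01  1.55939555e+00  9.08168554e-05
  1.16640030e+00 -1.60317449e+00]
wrist 42249 [0.175 0.185 0.203 0.265]
0.173 170 [0.505 0.141] [0.521 0.169]
0.181 594 [0.504 0.133] [0.529 0.177]
0.189 904 [0.503 0.131] [0.527 0.178]
0.197 591 [0.503 0.131] [0.521 0.177]
0.205 438 [0.505 0.142] [0.517 0.167]
0.213 419 [0.504 0.143] [0.528 0.166]
0.221 358 [0.505 0.144] [0.531 0.167]
0.229 160 [0.51  0.146] [0.531 0.167]
side 280 [0.177 0.179 0.184 0.196]
0.173 9 [0.507 0.143] [0.53  0.166]
0.181 19 [0.504 0.132] [0.53  0.178]
0.189 34 [0.504 0.13 ] [0.532 0.178]
0.197 32 [0.504 0.131] [0.533 0.175]
0.205 26 [0.504 0.128] [0.532 0.174]
0.213 3 [0.505 0.132] [0.522 0.171]
0.221 1 [0.505 0.167] [0.505 0.167]
```

```bash
python3 -m handwheel '[0,0,0,0,0.4, 0,0,0,0,0.4, 0,0,0,0,0.4, 0,0,-19,0,0.4, 0,0,-20,0,0.4, 0,0,0,0,0, 0,0,0,0,0, 0,0,0,0,0]' 15|sed -n 2,6p;  python3 -m handwheel '[9,2,5,0,0, 9,3,6,0,0, 9,0,5,0,0, 9,0,5,0,0, 9,-2,5,0,0, 9,-3,5,0,0, 0,0,0,0,1, 0,0,0,0,1]'|sed -n 2,6p; python3 -m handwheel '[0,0,0,0,1, 0,0,35,0,1, -10,30,35,-0.1,1, -15,38,0,-0.1,1, -15,38,0,-0.1,1, -15,36,0,-0.1,1]'|sed -n 2,6p; python3 - <<'E'
from h import *
snap('top')
E
python3 fit.py | grep -A1 knob
```

```text
tool_pos: [0.5179, 0.1557, 0.1123]
tool_rot: [3.14, 0.001, -2.961]
contact_force: [-5.8, 15.4, -0.3]
opening: 0.0173
grip_force: 8.3
tool_pos: [0.5722, 0.1553, 0.1435]
tool_rot: [-3.142, 0.002, -2.96]
contact_force: [-0.7, -0.5, 0.3]
opening: 0.0274
grip_force: 0.0
tool_pos: [0.5158, 0.2979, 0.213]
tool_rot: [3.141, 0.001, 2.918]
contact_force: [-0.2, -0.2, -0.0]
opening: 0.0748
grip_force: 0.0
knob [ 77.9 122.1  82.9] 57
phi 2.0683556480726444 0.0877194941585708
```

```bash
python3 -m handwheel '[-8,1,-40,0,1, -8,0,-40,0,1, -8,0,-40,0,1, 0,0,-40,0,1, 0,0,-30,0,1, 0,0,0,0,0, 0,0,0,0,0, 0,0,0,0,0]' 25|sed -n 2,6p;  python3 -m handwheel '[0,0,0,0,0, 0,0,0,0,0, 0,0,0,0,0, 0,0,0,0,0,0,0,0,0,0,0,0,0,0,0]'|sed -n 2,6p
```

```text
tool_pos: [0.494, 0.2984, 0.0245]
tool_rot: [3.139, 0.003, 2.923]
contact_force: [-0.3, 0.0, 0.5]
opening: 0.0724
grip_force: 0.0
tool_pos: [0.4926, 0.298, 0.0225]
tool_rot: [3.141, 0.0, 2.923]
contact_force: [-0.8, 0.3, 2.2]
opening: 0.0341
grip_force: 25.0
```

```bash
python3 -m handwheel '[0,0,40,0,0, 0,0,42,0,0, 0,0,42,0,0, 0,0,42,0,0, 0,0,40,0,0]' 30|sed -n 2p;  python3 -m handwheel '[22,-34,0,0.05,0, 22,-34,0,0.05,0, 22,-35,0,0.05,0, 22,-35,0,0.05,0, 22,-35,0,0.05,0, 22,-35,0,0.05,0, 22,-35,0,0.05,0, 23,-34,0,0.055,0]'|sed -n 2,3p;  python3 -m handwheel '[0,0,-40,0,0, 0,0,-40,0,0, 0,0,-34,0,0, 0,0,0,0,0]'|sed -n 2,6p
```

```text
tool_pos: [0.4919, 0.2976, 0.2295]
tool_pos: [0.6696, 0.0193, 0.2272]
tool_rot: [3.141, -0.002, -2.953]
tool_pos: [0.6671, 0.021, 0.1084]
tool_rot: [3.139, -0.008, -2.956]
contact_force: [-0.4, -0.3, -2.9]
opening: 0.0337
grip_force: 30.0
```

```bash
python3 -m handwheel '[-4,-1,3,0,0, -4,-1,2,0,0, -4,0,0,0,0, -4,-1,0,0,0, -4,-1,0,0,0, -4,-1,0,0,0, -4,0,0,0,0, -4,-1,0,0,0]' 15|sed -n 2,6p;  python3 -m handwheel '[0,0,0,0,0]'|sed -n 2,6p
cat > tilt.py <<'E'
from h import *
# battery tilt from wrist/top/side depth: blue pixels in cradle frame
R,_=frame(np.radians(10.7),0); C=np.array([.5637,.0317,.0806])
def show(col='b'):
    s=robot.observe(); t=s['tool_pos']; print('tcp',t.round(4),s['tool_rot'].round(3),'local grasp',((t+[0,0,.044]-C)@R*1000).round(1))
    for n in('side','top','wrist'):
        snap(n); W=pts(n); im=cv2.cvtColor(np.load(n+'.npz')['im'],cv2.COLOR_BGR2HSV).reshape(-1,3).astype(int)
        hm=(im[:,0]>100)&(im[:,0]<130) if col=='b' else (im[:,0]>22)&(im[:,0]<34)
        m=hm&(im[:,1]>110)&(im[:,2]>50)&(np.linalg.norm(W-t-[0,0,.02],axis=1)<.09)
        p=W[m]
        if len(p)<30: print(n,len(p)); continue
        for k in range(3): # peel planes
            if len(p)<30: break
            best=0
            rng=np.random.default_rng(0)
            for _ in range(300):
                a=p[rng.choice(len(p),3,False)]; nn=np.cross(a[1]-a[0],a[2]-a[0]); L=np.linalg.norm(nn)
                if L<1e-7: continue
                c=abs((p-a[0])@nn/L)<.002
                if c.sum()>best: best=c.sum(); bi=c
            q=p[bi]; nn=np.linalg.svd(q-q.mean(0))[2][2]; lo=nn@R; lo*=np.sign(lo[np.argmax(abs(lo))])
            l=(q-C)@R*1000
            print(n,len(q),'n local',lo.round(3),'tilt in xz deg',round(np.degrees(np.arctan2(lo[0],lo[2])),1),'ctr',np.median(l,0).round(1),l.min(0).round(0),l.max(0).round(0)); p=p[~bi]
if __name__=='__main__':
    import sys; show(*sys.argv[1:])
E
python3 tilt.py; python3 -c "
import numpy as np,cv2
b=np.load('side.npz')['im'];w=np.load('wrist.npz')['im']; cv2.imwrite('pics/t1.png',np.hstack([cv2.resize(w,(400,300)),cv2.resize(b[130:310,260:500],(400,300))]))"
```

```text
tool_pos: [0.6406, 0.0152, 0.1233]
tool_rot: [-3.14, 0.01, -2.955]
contact_force: [4.6, 2.2, 5.8]
opening: 0.034
grip_force: 15.0
tool_pos: [0.6399, 0.0151, 0.1231]
tool_rot: [-3.14, 0.009, -2.955]
contact_force: [3.9, 1.2, 4.6]
opening: 0.0337
grip_force: 15.0
tcp [0.6399 0.0151 0.1231] [-3.14   0.009 -2.955] local grasp [105.5 -30.5  39. ]
side 162 n local [ 0.022  1.    -0.008] tilt in xz deg 109.1 ctr [107.5 -46.9   6.1] [ 77. -50. -14.] [134. -45.  55.]
side 63 n local [ 0.03   0.999 -0.022] tilt in xz deg 125.9 ctr [ 98.8 -44.    6.8] [ 79. -46. -17.] [136. -41.  56.]
side 36 n local [ 0.954  0.093 -0.284] tilt in xz deg 106.6 ctr [ 83.1 -29.9  23. ] [ 77. -49.  -2.] [ 95. -18.  56.]
top 16
wrist 8725 n local [0.215 0.001 0.977] tilt in xz deg 12.4 ctr [106.6 -29.5  50.8] [ 89. -46.  42.] [137. -12.  56.]
wrist 528 n local [ 0.971  0.001 -0.239] tilt in xz deg 103.8 ctr [ 81.  -29.6  17.2] [ 77. -45.  -2.] [ 94. -14.  56.]
wrist 80 n local [ 0.343 -0.133  0.93 ] tilt in xz deg 20.2 ctr [104.4 -29.2  48.9] [ 94. -47.  41.] [137. -13.  55.]
```

View pics/t1.png

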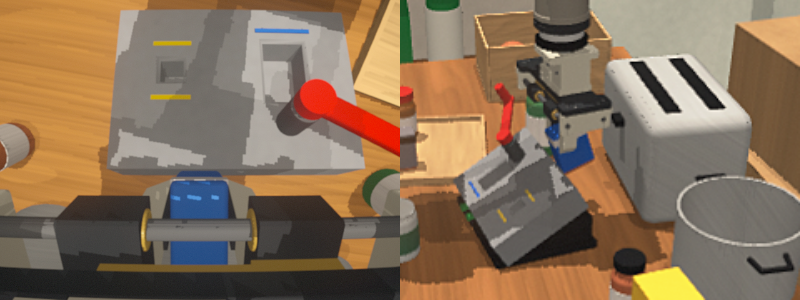

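```bash
python3 -m handwheel '[-4,-1,0,0,0, -4,-1,0,0,0, -3,0,0,0,0, 0,0,0,0,0]' 12|sed -n 2,6p;  python3 tilt.py | grep -v side
```

```text
tool_pos: [0.6263, 0.0126, 0.1197]
tool_rot: [-3.141, 0.0, -2.956]
contact_force: [3.1, 0.1, 2.0]
opening: 0.0343
grip_force: 12.0
tcp [0.6263 0.0126 0.1197] [-3.141  0.    -2.956] local grasp [ 91.7 -30.4  43. ]
top 0
wrist 8974 n local [-0.008  0.001  1.   ] tilt in xz deg -0.5 ctr [ 93.4 -29.4  54.6] [ 75. -46.  52.] [122. -12.  56.]
wrist 95 n local [-0.003 -0.001  1.   ] tilt in xz deg -0.2 ctr [ 89.5 -28.7  52. ] [ 75. -46.  51.] [121. -12.  52.]
```

```bash
python3 -m handwheel '[2,0,0,0,0, -8,-1,14,0,0, -8,-2,14,0,0, -24,-5,-14,0,0, -25,-5,-14,0,0, -25,-4,-15,0,0, -25,-5,-14,0,0, 0,0,0,0,0]' 30|sed -n 2,6p; python3 -m handwheel '[-5,24,0,0,0, -5,24,0,0,0, -4,25,0,0,0, 0,0,0,0,0]' |sed -n 2,6p; python3 tilt.py
```

```text
tool_pos: [0.5071, -0.0088, 0.0882]
tool_rot: [3.138, -0.01, -2.956]
contact_force: [0.1, 0.6, -2.3]
opening: 0.0341
grip_force: 30.0
tool_pos: [0.4985, 0.0663, 0.0907]
tool_rot: [3.14, -0.001, -2.953]
contact_force: [0.0, -0.8, -3.1]
opening: 0.0342
grip_force: 30.0
tcp [0.4985 0.0663 0.0907] [ 3.140e+00 -1.000e-03 -2.953e+00] local grasp [-22.8  46.1  75.7]
side 158 n local [-0.01   1.    -0.011] tilt in xz deg -137.2 ctr [-9.5 29.4 43.2] [-51.  27.   2.] [14. 32. 90.]
side 40 n local [-0.008  1.    -0.014] tilt in xz deg -149.7 ctr [-7.9 26.2 47.6] [-53.  25.   2.] [13. 28. 88.]
side 40 n local [-0.002  1.    -0.006] tilt in xz deg -160.6 ctr [-2.6 32.5 40.9] [-37.  31.  24.] [13. 35. 83.]
top 0
wrist 8974 n local [-0.012 -0.001  1.   ] tilt in xz deg -0.7 ctr [-20.8  44.7  87.3] [-39.  28.  85.] [ 8. 62. 89.]
wrist 524 n local [ 0.966  0.002 -0.258] tilt in xz deg 104.9 ctr [-51.7  45.9   0.9] [-54.  22.  -1.] [-28.  71.  90.]
wrist 73 n local [-0.159  0.011  0.987] tilt in xz deg -9.1 ctr [-20.7  42.   84.7] [-39.  28.  83.] [ 7. 62. 90.]
```

```bash
python3 -m handwheel '[2.5,0.5,-4.3,0,0, 2.5,0.5,-4.3,0,0, 2.5,0.5,-4.3,0,0, 2.5,0.5,-4.3,0,0, 0,0,0,0,0]' 20|sed -n 2,6p; python3 -m handwheel '[2.5,0.5,-4.3,0,0, 2.5,0.5,-4.3,0,0, 0,0,0,0,0]' 20|sed -n 2,6p; python3 tilt.py
```

```text
tool_pos: [0.5092, 0.0661, 0.0726]
tool_rot: [3.14, -0.001, -2.956]
contact_force: [-0.8, 3.8, -4.9]
opening: 0.0341
grip_force: 20.0
tool_pos: [0.5147, 0.0672, 0.0637]
tool_rot: [3.141, -0.0, -2.955]
contact_force: [0.5, 3.3, -5.3]
opening: 0.0338
grip_force: 20.0
tcp [0.5147 0.0672 0.0637] [ 3.141 -0.    -2.955] local grasp [-22.4  43.9  44.3]
side 124 n local [0.014 1.    0.021] tilt in xz deg 33.3 ctr [-7.7 27.6 13.5] [-53.  25.  -1.] [15. 30. 60.]
side 34 n local [-0.007  0.999  0.031] tilt in xz deg -12.2 ctr [-15.   24.1  15.5] [-37.  21.   2.] [15. 26. 56.]
side 30 n local [0.01  1.    0.006] tilt in xz deg 58.0 ctr [-3.3 30.4 18.3] [-36.  29.  -1.] [14. 32. 56.]
top 0
wrist 9078 n local [-0.019  0.003  1.   ] tilt in xz deg -1.1 ctr [-21.1  45.1  57. ] [-39.  28.  54.] [ 8. 62. 59.]
wrist 698 n local [ 0.939 -0.001 -0.344] tilt in xz deg 110.1 ctr [-52.   45.8   0.8] [-54.  22.  -1.] [-30.  71.  59.]
wrist 89 n local [-0.054 -0.158  0.986] tilt in xz deg -3.1 ctr [-22.2  28.5  54.7] [-39.  28.  52.] [ 8. 59. 60.]
```

```bash
python3 -m handwheel '[2,0.4,-3.6,0,0, 2,0.4,-3.6,0,0, 2,0.4,-3.6,0,0, 2,0.4,-3.6,0,0, 0,0,0,0,0]' 20|sed -n 2,6p; python3 tilt.py | grep -v side
```

```text
tool_pos: [0.5228, 0.0686, 0.0495]
tool_rot: [3.141, -0.0, -2.955]
contact_force: [0.4, 4.0, -5.9]
opening: 0.0337
grip_force: 20.0
tcp [0.5228 0.0686 0.0495] [ 3.141 -0.    -2.955] local grasp [-22.4  43.9  27.9]
top 0
wrist 9099 n local [-0.019  0.     1.   ] tilt in xz deg -1.1 ctr [-21.2  44.8  40.5] [-39.  28.  38.] [ 8. 62. 43.]
wrist 850 n local [ 0.833 -0.001 -0.553] tilt in xz deg 123.6 ctr [-51.8  46.2   0.9] [-54.  22.  -1.] [-23.  71.  42.]
wrist 76 n local [-0.031  0.177  0.984] tilt in xz deg -1.8 ctr [-19.9  61.4  38.1] [-39.  30.  36.] [ 8. 62. 43.]
```

```bash
python3 -m handwheel '[1,0.2,-1.8,0,0, 0,0,0,0,0, 0,0,0,0,0.6, 0,0,0,0,0.6, 0,0,0,0,0.6, -15,-3,30,0,0.5, -15,-3,30,0,0.5, 0,0,10,0,0.5]' 20|sed -n 2,6p; python3 tilt.py; python3 fit.py | grep -A1 knob
```

```text
tool_pos: [0.4938, 0.0623, 0.1208]
tool_rot: [-3.141, 0.003, -2.956]
contact_force: [0.6, -0.2, -0.2]
opening: 0.0461
grip_force: 0.0
tcp [0.4938 0.0623 0.1208] [-3.141e+00  3.000e-03 -2.956e+00] local grasp [-12.5  43.1 104.5]
side 103 n local [-0.005 -0.063  0.998] tilt in xz deg -0.3 ctr [-12.6  40.1  39.7] [-37.  26.  37.] [14. 57. 43.]
side 81 n local [-0.006  0.991  0.137] tilt in xz deg -2.6 ctr [-12.1  27.4  10.3] [-53.  22.  -2.] [14. 30. 43.]
side 37 n local [-0.021  1.     0.015] tilt in xz deg -54.6 ctr [-11.1  30.4  15.2] [-51.  28.   1.] [15. 33. 43.]
top 0
wrist 3878 n local [-0.005  0.001  1.   ] tilt in xz deg -0.3 ctr [-19.8  44.9  39.8] [-38.  28.  38.] [-3. 61. 42.]
wrist 335 n local [-0.62  -0.004  0.784] tilt in xz deg -38.3 ctr [-51.8  43.1   0.9] [-53.  22.  -1.] [-3. 69. 38.]
knob [nan nan nan] 0
phi nan nanfit.py:26: RuntimeWarning: Mean of empty slice.
  L=l[m]; k=L[L[:,2]>.079]; a=L[(L[:,2]>.046)&(L[:,2]<.056)]; print('knob',np.round(k.mean(0)*1000,1),len(k));
  ret = um.true_divide(
fit.py:27: RuntimeWarning: Mean of empty slice.
  ax=np.array([.036,.045]); d=k.mean(0)[:2]-ax; print('phi',np.arctan2(d[1],-d[0]),np.hypot(*d))
Traceback (most recent call last):
  File "fit.py", line 30, in <module>
    m=(abs(l[:,0]-x)<s)&(abs(l[:,1]-yy)<s)&(l[:,2]<-.004); print(nm,m.sum(),np.round(np.percentile(l[m],[2,98],axis=0)*1000,1).tolist())
                                                                                     ~~~~~~~~~~~~~^^^^^^^^^^^^^^^^^^^^
IndexError: index -1 is out of bounds for axis 0 with size 0
```

```bash
python3 -m handwheel '[10,15,32,0,0.45, 16,20,32,0,0.45, 16,20,0,0,0.45, 17,20,0,0,0.45, 17,20,0,0,0.45, 0,0,-22,0,0.45, 0,0,-21,0,0.45, 0,0,0,0,0.45]' 12|sed -n 2,5p; python3 -m handwheel '[0,0,0,0,0, 0,0,0,0,0, 0,0,0,0,0, 0,0,0,0,0]' |sed -n 2,6p
```

```text
tool_pos: [0.5679, 0.1579, 0.135]
tool_rot: [3.141, -0.007, -2.955]
contact_force: [-0.5, -0.1, 1.0]
opening: 0.0413
tool_pos: [0.5706, 0.1609, 0.1407]
tool_rot: [3.136, 0.005, -2.956]
contact_force: [1.3, 7.8, -2.8]
opening: 0.0154
grip_force: 12.0
```

```bash
python3 -m handwheel '[-13,2,-7,0,0, -13,2,-7,0,0, -13,-3,-8,0,0, -13,-3,-8,0,0, -11,-7,-7,0,0, -11,-8,-7,0,0, 0,0,0,0,0]' 12|sed -n 2,6p; python3 -m handwheel '[-8,-11,-6,0,0, -8,-11,-6,0,0, -4,-14,-4,0,0, -4,-15,-4,0,0, 0,-16,-1,0,0, 1,-16,-1,0,0, 0,0,0,0,0]' |sed -n 2,6p
```

```text
tool_pos: [0.4946, 0.1401, 0.0955]
tool_rot: [-3.141, -0.001, -2.956]
contact_force: [-1.2, 1.4, -1.4]
opening: 0.0156
grip_force: 12.0
tool_pos: [0.471, 0.06, 0.0731]
tool_rot: [3.135, -0.003, -2.959]
contact_force: [-4.5, 21.8, -0.7]
opening: 0.0157
grip_force: 12.1
```

```bash
python3 -m handwheel '[0,0,0,0,0.55, 0,0,0,0,0.55, 0,0,0,0,0.55, -5,0,30,0,0.55, 0,0,40,0,0.55, 0,-40,0,0.02,0.55, 0,-45,0,0,0.55, 0,-45,0,0,0.55]' 12|sed -n 2,5p; python3 -m handwheel '[0,-46,0,0,0.55, 0,-46,0,0,0.55, 0,-46,0,0,0.55, 4,-46,0,0,0.55, 0,0,0,0,0.55]' |sed -n 2,6p
python3 - <<'E'
from h import *
snap('top'); s=robot.observe(); print(s['tool_pos'],s['tool_rot'])
snap('wrist'); W=pts('wrist').reshape(480,640,3); z=W[...,2]; m=((z>.066)&(z<.079)).astype(np.uint8)
n,l,st,c=cv2.connectedComponentsWithStats(m); im=np.load('wrist.npz')['im']
for i in range(1,n):
    if st[i,4]>300:
        p=W[l==i]; r=cv2.minAreaRect((p[:,:2]*1000).astype(np.float32)); print(st[i],im[l==i].mean(0).round(),np.round(np.median(p,0)*1000,1),np.round(r[0],1),np.round(r[1],1),r[2])
E
python3 fit.py |grep -A5 knob
```

```text
tool_pos: [0.4681, -0.0738, 0.1443]
tool_rot: [-3.14, 0.002, -2.934]
contact_force: [0.7, -0.7, -0.5]
opening: 0.0508
tool_pos: [0.4719, -0.2622, 0.1436]
tool_rot: [-3.138, 0.001, -2.941]
contact_force: [0.3, 1.0, -0.3]
opening: 0.0507
grip_force: 0.0
[ 0.47147431 -0.25912832  0.14328569] [-3.14080210e+00  3.72754203e-04 -2.93965533e+00]
[ 301  217   46   44 1933] [ 27. 142. 172.] [ 468.4 -255.4   71.2] [ 469.5 -255.1] [29.7 29.8] 10.86276912689209
[ 190  219   47   44 1930] [64. 76. 91.] [ 484.2 -326.5   71.1] [ 485.4 -327.4] [30.  30.5] 10.029977798461914
knob [nan nan nan] 0
phi nan nan
pocket 8 [[-21.5, 26.7, -25.7], [14.6, 64.5, -4.0]]
socket 90 [[-23.9, -65.1, -35.5], [-9.8, -45.4, -4.5]]
(-12, 45) [545.2  73.7  74.6]
(-12, -55) [563.8 -24.5  74.6]fit.py:26: RuntimeWarning: Mean of empty slice.
  L=l[m]; k=L[L[:,2]>.079]; a=L[(L[:,2]>.046)&(L[:,2]<.056)]; print('knob',np.round(k.mean(0)*1000,1),len(k));
  ret = um.true_divide(
fit.py:27: RuntimeWarning: Mean of empty slice.
  ax=np.array([.036,.045]); d=k.mean(0)[:2]-ax; print('phi',np.arctan2(d[1],-d[0]),np.hypot(*d))
```

```bash
python3 - <<'E'
from tilt import *
W=pts('top').reshape(480,640,3)[190:290,220:340].reshape(-1,3); im=cv2.cvtColor(np.load('top.npz')['im'],cv2.COLOR_BGR2HSV)[190:290,220:340].reshape(-1,3)
l=(W-C)@R; m=(im[:,1]>150)&((im[:,0]<8)|(im[:,0]>172)); L=l[m]; k=L[L[:,2]>.077].mean(0); print(k, np.arctan2(k[1]-.045,.036-k[0]))
E
python3 -m handwheel '[-2,4,-40,-0.01,0.55, 0,0,-40,0,0.55, 0,0,-30,0,0.55, 0,0,-15,0,0.55, 0,0,0,0,0, 0,0,0,0,0, 0,0,0,0,0, 0,0,0,0,0]' 20|sed -n 2,6p; python3 -m handwheel '[0,0,0,0,0, 0,0,0,0,0]'|sed -n 2,6p
```

```text
[-0.05073485  0.0456389   0.08223273] 0.007365959702245279
tool_pos: [0.4711, -0.2534, 0.0201]
tool_rot: [-3.138, 0.003, -2.945]
contact_force: [0.8, -2.8, 1.3]
opening: 0.0301
grip_force: 19.9
tool_pos: [0.4711, -0.2536, 0.02]
tool_rot: [-3.138, 0.003, -2.946]
contact_force: [2.2, -2.9, 6.4]
opening: 0.0298
grip_force: 19.9
```

```bash
python3 -m handwheel '[0,0,40,0,0, 0,0,40,0,0, 0,0,40,0,0, 0,0,40,0,0]' 25|sed -n 2p;  python3 -m handwheel '[24,34,0,-0.01,0, 24,34,0,0,0, 24,34,0,0,0, 24,34,0,0,0, 24,34,0,0,0, 24,34,0,0,0, 24,34,0,0,0, 24,35,0,0,0]'|sed -n 2,3p;  python3 -m handwheel '[0,0,-40,0,0, 0,0,-38,0,0, 0,0,0,0,0]' 12|sed -n 2,6p; python3 tilt.py y
```

```text
tool_pos: [0.4687, -0.2514, 0.1798]
tool_pos: [0.6614, 0.0225, 0.1781]
tool_rot: [3.141, -0.002, -2.955]
tool_pos: [0.6577, 0.0218, 0.0947]
tool_rot: [3.138, -0.011, -2.955]
contact_force: [-0.1, -0.1, -0.6]
opening: 0.03
grip_force: 12.0
tcp [0.6577 0.0218 0.0947] [ 3.138 -0.011 -2.955] local grasp [107.4 -27.2   5. ]
side 14
top 10
wrist 3891 n local [0.369 0.001 0.929] tilt in xz deg 21.7 ctr [109.8 -27.9  18.3] [100. -43.  12.] [119. -13.  23.]
wrist 1823 n local [ 0.901  0.003 -0.434] tilt in xz deg 115.7 ctr [ 95.  -27.9   6.8] [ 87. -43. -12.] [106. -13.  23.]
wrist 423 n local [-0.119 -0.01   0.993] tilt in xz deg -6.9 ctr [ 14.4 -48.6   0.8] [ 11. -66.  -1.] [119. -13.  15.]
```

```bash
python3 -m handwheel '[0,0,2,0,0, -4,-1,2,0,0, -4,-1,0,0,0, -4,-1,0,0,0, -4,0,0,0,0, -4,-1,0,0,0, 0,0,0,0,0]' 12|sed -n 2,6p; python3 tilt.py y
```

```text
tool_pos: [0.6419, 0.0164, 0.1051]
tool_rot: [-3.141, 0.002, -2.956]
contact_force: [2.8, -1.0, 3.2]
opening: 0.0298
grip_force: 12.0
tcp [0.6419 0.0164 0.1051] [-3.141e+00  2.000e-03 -2.956e+00] local grasp [ 98.3 -29.5  22.4]
side 11
top 5
wrist 4058 n local [ 0.24  -0.001  0.971] tilt in xz deg 13.9 ctr [ 94.8 -28.5  31.1] [ 85. -43.  27.] [104. -13.  35.]
wrist 954 n local [ 0.959  0.001 -0.283] tilt in xz deg 106.4 ctr [ 81.2 -28.1  19.1] [ 76. -43.  -0.] [ 88. -13.  35.]
wrist 576 n local [-0.393 -0.     0.919] tilt in xz deg -23.2 ctr [ 14.1 -52.8   0.8] [ 11. -70.  -1.] [101. -12.  39.]
```

```bash
python3 -m handwheel '[-4,-1,-1,0,0, -4,-1,0,0,0, 0,0,0,0,0]' 12|sed -n 2,6p; python3 tilt.py y
```

```text
tool_pos: [0.6341, 0.0151, 0.104]
tool_rot: [3.141, 0.002, -2.955]
contact_force: [3.8, 1.5, 6.2]
opening: 0.0298
grip_force: 12.0
tcp [0.6341 0.0151 0.104 ] [ 3.141e+00  2.000e-03 -2.955e+00] local grasp [ 91.  -29.4  25.3]
side 11
top 0
wrist 3837 n local [ 0.071 -0.003  0.998] tilt in xz deg 4.0 ctr [ 87.9 -28.5  33.8] [ 79. -43.  31.] [ 97. -13.  36.]
wrist 620 n local [-0.411 -0.005  0.912] tilt in xz deg -24.2 ctr [ 14.5 -50.9   1. ] [ 12. -71.  -1.] [ 92. -13.  36.]
wrist 34 n local [ 0.422 -0.023  0.906] tilt in xz deg 25.0 ctr [ 90.5 -37.4  31.1] [ 82. -43.  30.] [ 96. -13.  36.]
```

```bash
python3 -m handwheel '[-3,0,0,0,0, 0,0,0,0,0]' 12|sed -n 2,6p; python3 tilt.py y | grep -v side
```

```text
tool_pos: [0.631, 0.0146, 0.1036]
tool_rot: [-3.141, 0.001, -2.955]
contact_force: [3.3, -1.7, 3.6]
opening: 0.03
grip_force: 12.0
tcp [0.631  0.0146 0.1036] [-3.141e+00  1.000e-03 -2.955e+00] local grasp [ 88.1 -29.3  26.6]
top 0
wrist 3718 n local [ 0.002 -0.004  1.   ] tilt in xz deg 0.1 ctr [ 85.4 -28.4  34.7] [ 76. -43.  32.] [ 94. -13.  37.]
wrist 560 n local [-0.378 -0.006  0.926] tilt in xz deg -22.2 ctr [ 14.  -52.9   0.8] [ 11. -71.  -1.] [ 94. -13.  33.]
wrist 27 n local [-0.088  0.155  0.984] tilt in xz deg -5.1 ctr [ 79.9 -14.1  32.8] [ 76. -41.  32.] [ 92. -13.  37.]
```

```bash
python3 -m handwheel '[2,0,0,0,0, -10,-2,18,0,0, -10.5,-2,18.4,0,0, -21,-10.8,-13.1,0,0, -21,-10.8,-13.1,0,0, -21,-10.8,-13.1,0,0, -21,-10.8,-13.1,0,0, 0,0,0,0,0]' 25|sed -n 2,6p; python3 -m handwheel '[0,0,0,0,0]' |sed -n 2p; python3 tilt.py y; python3 - <<'E'
from tilt import *
l=(pts('wrist')-C)@R; m=(abs(l[:,0]+.012)<.02)&(abs(l[:,1]+.055)<.02)&(l[:,2]<-.004)&(l[:,2]>-.05); print(m.sum(),np.percentile(l[m],[1,99],axis=0).round(4) if m.any() else '')
E
```

```text
tool_pos: [0.5223, -0.0324, 0.0843]
tool_rot: [3.137, -0.011, -2.957]
contact_force: [-0.7, 0.1, -0.6]
opening: 0.0297
grip_force: 25.0
tool_pos: [0.5269, -0.0322, 0.0866]
tcp [ 0.5269 -0.0322  0.0866] [ 3.140e+00 -3.000e-03 -2.956e+00] local grasp [-16.6 -56.   67.3]
side 1
top 0
wrist 3692 n local [-0.014  0.003  1.   ] tilt in xz deg -0.8 ctr [-17.4 -55.4  75.2] [-27. -70.  72.] [ -9. -40.  77.]
wrist 736 n local [-0.002  0.     1.   ] tilt in xz deg -0.1 ctr [-36.4 -53.7   0.9] [-40. -71.  -1.] [ 16. -37.   3.]
wrist 60 n local [ 0.257 -0.067  0.964] tilt in xz deg 14.9 ctr [-17.6 -65.7  72.8] [-25. -70.  71.] [ -9. -40.  77.]
0
```

```bash
python3 -m handwheel '[2,0.4,-3.5,0,0, 2,0.4,-3.5,0,0, 2,0.4,-3.5,0,0, 2,0.4,-3.5,0,0, 2,0.4,-3.5,0,0, 0,0,0,0,0]' 20|sed -n 2,6p; python3 tilt.py y|grep -v side
```

```text
tool_pos: [0.538, -0.0301, 0.0692]
tool_rot: [3.141, -0.001, -2.955]
contact_force: [-0.6, 1.5, -1.1]
opening: 0.0296
grip_force: 20.0
tcp [ 0.538  -0.0301  0.0692] [ 3.141e+00 -1.000e-03 -2.955e+00] local grasp [-15.5 -56.   46.6]
top 0
wrist 3706 n local [-0.007  0.002  1.   ] tilt in xz deg -0.4 ctr [-18.1 -55.1  54.9] [-27. -70.  52.] [-10. -40.  57.]
wrist 1069 n local [-0.003  0.001  1.   ] tilt in xz deg -0.2 ctr [ 12.1 -53.7   0.8] [-40. -71.  -1.] [ 16. -37.   3.]
wrist 58 n local [-0.051 -0.202  0.978] tilt in xz deg -3.0 ctr [-17.4 -67.2  52.6] [-28. -70.  51.] [-10. -43.  57.]
```

```bash
python3 -m handwheel '[2,0.4,-3.5,0,0, 2,0.4,-3.5,0,0, 2,0.4,-3.5,0,0, 1,0.2,-1.7,0,0, 0,0,0,0,0]' 20|sed -n 2,6p; python3 tilt.py y|grep wrist
```

```text
tool_pos: [0.545, -0.0288, 0.0571]
tool_rot: [3.141, -0.0, -2.955]
contact_force: [0.2, 5.1, -2.8]
opening: 0.0299
grip_force: 20.0
wrist 3711 n local [-0.009 -0.     1.   ] tilt in xz deg -0.5 ctr [-18.  -54.8  40.6] [-27. -70.  38.] [-10. -40.  42.]
wrist 1304 n local [-0.001  0.003  1.   ] tilt in xz deg -0.1 ctr [ 12.  -53.7   0.9] [-40. -71.  -1.] [ 16. -37.   3.]
wrist 54 n local [0.004 0.005 1.   ] tilt in xz deg 0.3 ctr [-18.6 -69.7  37.8] [-27. -70.  36.] [-10. -39.  38.]
```

```bash
python3 -m handwheel '[0.7,0,-1.3,0,0, 0,0,0,0,0, 0,0,0,0,0.55, 0,0,0,0,0.55, 0,0,0,0,0.55, -10,-2,25,0,0.55, -10,-2,40,0,0.55, 0,0,40,0,0.55]' 20|sed -n 2,6p; python3 -m handwheel '[0,-40,0,0,0.55, 0,0,0,0,0.55]'|sed -n 2,6p; python3 - <<'E'
from tilt import *
snap('wrist'); W=pts('wrist'); l=(W-C)@R*1000
for nm,x,y,hx,hy in(('fuse',-12,-55,15,15),('batt',-12,45,27,17)):
    m=(abs(l[:,0]-x)<hx+6)&(abs(l[:,1]-y)<hy+6)&(l[:,2]>30)&(l[:,2]<42.5); p=l[m]; print(nm,len(p),np.percentile(p,[1,50,99],axis=0).round(1).tolist())
cv2.imwrite('pics/end.png',np.load('wrist.npz')['im'])
E
```

```text
tool_pos: [0.5244, -0.0335, 0.1621]
tool_rot: [3.141, -0.002, -2.956]
contact_force: [0.2, -0.3, 0.1]
opening: 0.0503
grip_force: 0.0
tool_pos: [0.5268, -0.0768, 0.163]
tool_rot: [-3.138, 0.003, -2.958]
contact_force: [0.8, 0.6, -1.0]
opening: 0.0504
grip_force: 0.0
fuse 1499 [[-28.0, -69.7, 32.3], [-17.2, -59.0, 39.7], [1.1, -40.9, 41.4]]
batt 1707 [[-38.3, 27.2, 30.3], [-17.5, 32.2, 39.3], [2.5, 60.9, 41.3]]
```

View pics/end.png

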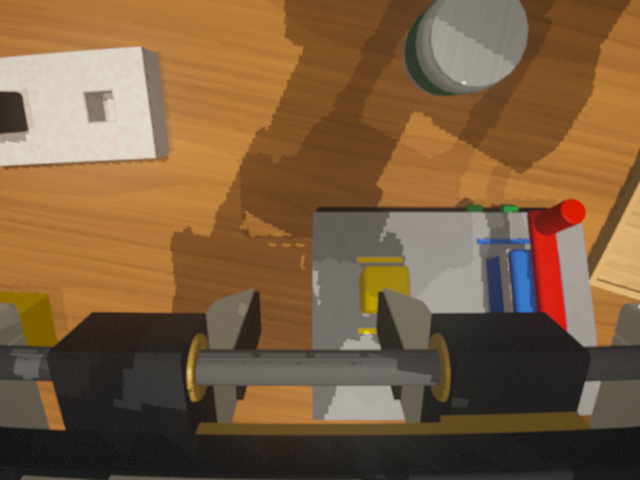

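The picture shows the yellow plug seated at about (385,288), and the red arm lying shut over the blue battery with its knob at (570,212). The gripper is clear of everything.

```bash
python3 -c "
from cell import robot
print(robot.observe()['time']); print(robot.hand_in())"
```

```text
27.55
the job is handed in; nothing more can be done
None
```

The job is handed in at 27.55 s, verdict not shown: by camera the blue battery is home in the pocket, the lock arm is shut (about 0.01 rad) and the yellow fuse, placed last, is fully in its socket; the fingertips sit about 39 mm higher than the reported tool position implies, which I measured and corrected for.

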